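# Load the cleaning kit and hold the locker hatch

### The job

Lay the red spatula flat in the tray's red compartment and the blue brush flat, bristles down, in the blue one, each with its head at the tray's yellow end, and let go of them. Then grip the black bar of the locker's sprung hatch, raise the hatch past its balance point (black mark on the scale) without letting it fly open to its stop, bring it back until the orange pointer is in the green band just below the mark, and finish while holding it still there, so that I can put the tray in. Leave the milk pitcher, the cup and the jar where they stand.

Things in the scene. Friction and masses are not known exactly. Their poses are not given: they have to be found in the camera images.
- tray: Loose heavy metal tray (1.2 kg), 196 x 122 mm, walls 12 mm high and 5 mm thick, floor 5 mm thick. Origin: centre of its underside; x runs along its length to the end whose wall is yellow, z up. Two compartments lie side by side, each 186 mm long (x) and 53 mm wide (y): the pale-red-lined one is centred at y = +29 mm, the pale-blue-lined one at y = -29 mm, both at x = 0.
- spatula: Small spatula, 152 mm long, about 70 g, lying flat: red handle 92 mm long, 18 mm wide (y), 22 mm high, spanning x = -77 to +15 mm, z = 0 to 22 mm; flat steel blade 36 mm wide, 3 mm thick, ending at x = +75 mm. Origin on the underside, midway along its length; x points to the blade (head), z up.
- spatula_head (a point): Middle of the spatula's blade, 54 mm ahead (x) of the spatula's origin.
- brush: Small cleaning brush, 152 mm long, about 60 g, lying bristles down: blue handle 92 mm long, 18 mm wide (y), 22 mm high, spanning x = -77 to +15 mm, z = 0 to 22 mm; head 34 mm wide, 60 mm long, 19 mm high, ending at x = +75 mm, white bristles under it. Origin on the underside, midway along its length; x points to the head, z up.
- brush_head (a point): Middle of the brush head, 45 mm ahead (x) of the brush's origin.
- locker: Fixed open-topped metal box, 180 mm deep (x), 220 mm wide (y), 100 mm high, closed on top by the clear hatch; white, green and red quadrant scales beside both ends of the hinge. Origin: centre of its underside; its front faces its own -x, z up.
- hatch (a joint): Angle (rad) of the hatch: 0 shut, growing as its front edge rises, stop at 1.6. A 0.7 kg clear panel with a counterbalance spring: below the balance point at 1.0 rad (black mark on the scale) it drops shut by itself, above it it swings open by itself to the stop; the pull is weak (1 N or less at the bar). Orange pointers at its sides move over the scales; the green band is 0.70 to 0.95 rad, red begins at 1.05 rad.
- hatch_bar (a point): Middle of the hatch's round black grip bar, 14 mm thick and 110 mm long, parallel to the locker's y. It stands 40 mm clear in front of the hatch's front edge (and of the locker's front), carried by two thin arms 50 mm either side of the middle; when shut it is 119 mm above the counter. It can be pinched across from above anywhere between the arms and may turn between the fingers. Its axes turn with the hatch (parallel to the locker's when shut).
- hatch_hinge (a point): Middle of the hatch's hinge axis, on the locker's far top edge (100 mm above the counter), along the locker's y. When shut, the bar's middle lies 220 mm in front of it (towards the locker's -x) and 19 mm above it, and turns about it: at hatch angle a it is 220 cos a - 19 sin a mm in front and 220 sin a + 19 cos a mm above.
- pitcher: Steel milk pitcher, 84 mm wide, 100 mm high, bystander. Origin: centre of its underside.
- cup: White ceramic cup, 80 mm wide, 65 mm high, bystander. Origin: centre of its underside.
- jar: Closed amber glass jar, 64 mm wide, 100 mm high, bystander. Origin: centre of its underside.
Not all that is in view belongs to the job. There is more than one size of the tray; the job needs the larger. Of the things that look like the brush, the smaller one is meant.

How it is judged (in metres and radians):
On the way, in this order (a step that is already met when the one before it is completed fails the run):
1. both tools lie flat in their own compartments, heads at the yellow end, let go (x of spatula in the frame of tray between -0.02 and 0.02 m and y of spatula in the frame of tray between 0.0163 and 0.0423 m and z of spatula in the frame of tray between 0.002 and 0.009 m and angle between the x axis of each of spatula, brush and the x axis of tray, either way round below 0.2 rad and angle between each of spatula, brush's own z axis and vertical below 0.12 rad and x of each of spatula_head, brush_head in the frame of tray above 0.02 m and contact force between the fingers and spatula below 0.05 N and linear speed of each of spatula, brush below 0.03 m/s and x of brush in the frame of tray between -0.02 and 0.02 m and y of brush in the frame of tray between -0.0423 and -0.0163 m and z of brush in the frame of tray between 0.002 and 0.009 m and contact force between the fingers and brush below 0.05 N), for 0.2 s.
2. the hatch, held in the fingers, is raised past its balance point (value of joint hatch above 1.03 rad and contact force between the fingers and hatch above 0.1 N), for 0.1 s.
3. the hatch is brought back below the balance point, into the green band (value of joint hatch between 0.7 and 0.95 rad and contact force between the fingers and hatch above 0.1 N), for 0.2 s.
At the end, for the whole second after the job is handed in: Tools flat (0.12 rad), free and at rest in their compartments (within 20 mm along, 13 mm across, 0.2 rad of its axis, 2 to 9 mm above the tray's underside), heads at the yellow end; tray level on the counter; hatch still at 0.70 to 0.95 rad, held by the fingers (all of step 1 and all of step 3 and velocity of joint hatch between -0.05 and 0.05 rad/s and angle between tray's own z axis and vertical below 0.05 rad and height (world z) of tray below 0.01 m); the arm keeps its last pose, push and grip.
It fails at once if the hatch flies open to its stop (value of joint hatch above 1.5 rad).
It fails at once if the pitcher is shifted or tipped (distance of pitcher from where it was at the start of the episode above 0.03 m or angle between pitcher's own z axis and vertical above 0.3 rad).
It fails at once if the cup is shifted or tipped (distance of cup from where it was at the start of the episode above 0.03 m or angle between cup's own z axis and vertical above 0.3 rad).
It fails at once if the jar is shifted or tipped (distance of jar from where it was at the start of the episode above 0.03 m or angle between jar's own z axis and vertical above 0.3 rad).
It also fails if it takes over 64 s, if anything falls off the work surface, if the arm or the gripper's body presses on something with over 40 N, if the wrist force passes 120 N, or if a joint passes its speed limit or range.

### The arm

A 6-joint arm with a two-finger parallel gripper is mounted at the origin on the work surface. World frame = base frame: x ahead of the robot, y to its left, z up, the work surface at z = 0. Lengths are in m, angles in degrees, forces in N, time in s.
With the tool pointing down it reaches from about 0.325 to 0.9 m from the base axis. Payload 6.1 kg.
Tool frame: the origin (TCP) lies between the finger pads; the fingertips stand 14 mm ahead of it and the grasp point (between the pads) lies 5 mm behind it; z points along the fingers, y is the line along which they close (so a half turn about z gives the same grasp; the last joint's range is limited). The gripper opens to 87 mm and grips with 3 to 60 N. Pads are 19 mm wide; open, the fingers measure 117 mm over their backs; the gripper's body (75 mm by 190 mm) begins 51 mm behind the grasp point.
Start: joints at [-78.959, 12.628, 87.462, -0, 79.91, -7.225], TCP at [0.196, -0.594, 0.237] pointing down, gripper open.
Joint ranges: [-170.65, 170.65], [-52.31, 119.04], [5.05, 147.46], [-71.25, 251.25], [11.57, 151.72], [-153.62, 153.62]. Speed limits (degrees/s): [147.25, 147.25, 172.46, 180, 180, 180].

### API

Orientations are given as [roll, pitch, yaw] about the fixed x, y, z axes, in that order (R = Rz(yaw) Ry(pitch) Rx(roll)).
In Python, from cell import r, hand, solve_ik, optics gives the robot as it stands. The module is installed in compiled form; this text tells all that it offers. Calls block until the motion is done:
- r.move_pose(position, orientation): joint-space move of the TCP to a pose.
- r.move_linear(position, frame=None, v=0.15, stop_force=None): straight line of the TCP; frame=None keeps the orientation; v is the mean speed in m/s. With stop_force (N) it stops when the force on the tool has changed by that much, and returns True; else False.
- r.move_joints(angles): joint-space move.
- hand.release() and hand.close(): open the fingers fully, or close them until they stop; the grip force is fixed at half the most.
- r.sleep(seconds).
- solve_ik(position, orientation): joint angles nearest the present ones, or None.
- r.state(): the state.
- optics.grab_frame(name): name is "scene" or "top"; returns a dict with "img" (420x560x3 uint8, red, green, blue), "K" (3x3 intrinsics, pixels), "k1" (the pictures are not rectified: a ray, as slopes to the right and down, at radius r is drawn at 1 + k1 r^2 times it, then the intrinsics apply), "rvec" (rotation vector, rad) and "tvec" (3), from world to camera coordinates, as OpenCV has them. Camera axes: x right, y down, z forward; pixel columns grow to the right and rows downward; lengths in m; the calibration is good to about 2 mm. A picture is of the moment at which its call begins. There is no depth.
A pose or a line that the arm cannot do raises r.MotionError and nothing moves.
- r.finish_job(): hands the job in; it is judged then, once.
The state is a dict: "t": time; "qpos": joint angles; "joint_vel": joint speeds; "tau": joint torques, N m; "eef_pos": TCP position; "orientation": TCP orientation; "force": force on the tool from outside, world axes, zero at the start; "moment": the same for the moment, N m; "gripper_width": opening from 0.0 (shut) to 1.0 (fully open); "grasp_force": force on a finger pad.
Only numpy, scipy, OpenCV 4.12 (cv2) and the standard library are available. Lean on these libraries where they do the work, as an engineer would, in place of code of your own. Each camera call takes 0.05 s, during which the arm holds its last target. There are 200 camera calls.

## Working session

There is one attempt and no reset: what is moved stays moved. The work goes in short steps, each a Python script; the robot and the scene stay as the last script left them, time stands still between calls to the robot, and variables do not carry over. Pictures are saved under pics/ and viewed, at most 10 in all, crops included, and the job is handed in when it is done.

```bash
mkdir -p pics; ls
cat > h.py <<'E'
import numpy as np, cv2
from cell import r, hand, solve_ik, optics
def grab(n):
    f=optics.grab_frame(n); return f
def save(f,p): cv2.imwrite(p,cv2.cvtColor(f["img"],cv2.COLOR_RGB2BGR))
def ray(f,uv):
    K=np.array(f["K"]);d=np.array([(uv[0]-K[0,2])/K[0,0],(uv[1]-K[1,2])/K[1,1]]);s=d.copy()
    for _ in range(30): s=d/(1+f["k1"]*(s@s))
    R=cv2.Rodrigues(np.array(f["rvec"],float))[0];t=np.array(f["tvec"],float).ravel()
    return -R.T@t, R.T@np.array([s[0],s[1],1])
def onz(f,uv,z):
    c,d=ray(f,uv); return c+d*(z-c[2])/d[2]
def proj(f,P):
    R=cv2.Rodrigues(np.array(f["rvec"],float))[0];q=R@np.array(P,float)+np.array(f["tvec"],float).ravel()
    s=q[:2]/q[2];s=s*(1+f["k1"]*(s@s));K=np.array(f["K"]);return np.array([K[0,0]*s[0]+K[0,2],K[1,1]*s[1]+K[1,2]])
E
python3 - <<'E'
from h import *
for n in("scene","top"):
    f=grab(n);save(f,f"pics/{n}0.png");np.save(f"{n}0.npy",f,allow_pickle=True)
    print(n,ray(f,(280,210)),f["K"],f["k1"])
print(r.state())
E
```

```text
pics
scene (array([1.14699813, 0.78618708, 0.70230958]), array([-0.51411439, -0.68418929, -0.51729253])) [[401.91689327   0.         281.76548462]
 [  0.         401.91689327 210.37324268]
 [  0.           0.           1.        ]] -0.06240076601910079
top (array([ 0.35124741, -0.01516919,  1.09187852]), array([ 0.18321709,  0.0205533 , -0.98287692])) [[411.2582036    0.         282.32172252]
 [  0.         411.2582036  211.01644984]
 [  0.           0.           1.        ]] 0.011955870084550329
{'t': 0.1, 'qpos': array([-7.89570913e+01,  1.26724215e+01,  8.75186787e+01,  1.02718143e-03,
        7.99094585e+01, -7.22435243e+00]), 'joint_vel': array([ 0.04900986, -0.01568266, -0.18084123, -0.00188106, -0.00334021,
       -0.10113218]), 'tau': array([ 1.07287782e-03, -4.95945454e+01, -3.88520086e+01,  7.02468446e-02,
        5.14679868e-02, -5.36211553e-05]), 'eef_pos': array([ 0.19581311, -0.5929791 ,  0.23553316]), 'orientation': array([-1.79900367e+02, -1.36486874e-02,  1.82670684e+01]), 'force': array([ 0.35630989, -0.9551335 , -1.47537563]), 'moment': array([ 0.01794924, -0.00138665,  0.05663894]), 'grasp_force': 0.0, 'gripper_width': 0.9984415356147258}
```

View pics/top0.png

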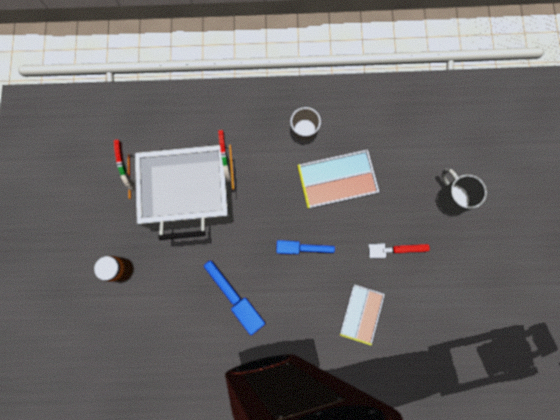

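View pics/scene0.png

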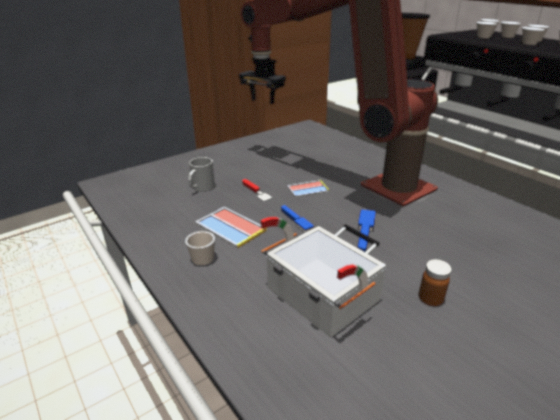

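Top view: there are two trays. The one at (338,178) is about 72 px (about 0.19 m), so it's the larger and the one meant. The one at (362,315) is smaller.

There are also two blue brushes. The one at (305,248) is about 57 px (0.15 m), so it's the one meant. The one at (233,297) is larger.

The spatula is at (398,250), the hatch bar at (182,235), the cup at (305,123), the pitcher at (467,191) and the jar at (112,268).

Next I'll measure these and check them in one crop.

```bash
cat > m.py <<'E'
from h import *
def mask(f,col,box):
    h=cv2.cvtColor(f["img"],cv2.COLOR_RGB2HSV);H,S,V=[h[...,i].astype(int) for i in range(3)]
    m={"blue":(abs(H-108)<14)&(S>150)&(V>60),"red":((H<8)|(H>172))&(S>170)&(V>60),
       "yellow":(abs(H-29)<6)&(S>150)&(V>100),"plblue":(abs(H-97)<14)&(S>25)&(S<140)&(V>140),"plred":(H<14)&(S>60)&(S<160)&(V>140),
       "white":(S<60)&(V>150),"black":(V<22)}[col]
    o=np.zeros(m.shape,np.uint8);x0,y0,x1,y1=box;o[y0:y1,x0:x1]=m[y0:y1,x0:x1]
    n,l,s,_=cv2.connectedComponentsWithStats(o)
    return l==1+np.argmax(s[1:,4])
def rect(f,m,z):
    "metric min-area rect of a mask laid on plane z: centre, long unit axis, sizes"
    v,u=np.nonzero(m);P=np.array([onz(f,p,z)[:2] for p in zip(u,v)]).astype(np.float32)
    c,(a,b),_=q=cv2.minAreaRect(P);B=cv2.boxPoints(q)
    e=max((B[1]-B[0],B[2]-B[1]),key=np.linalg.norm)
    return np.array(c),e/np.linalg.norm(e),sorted((a,b)),P.mean(0)
E
python3 - <<'E'
from m import *
f=np.load("top0.npy",allow_pickle=True).item()
for n,c,b,z in [("brush","blue",(265,235,345,262),.02),("bigbrush","blue",(195,250,270,340),.02),("spat handle","red",(385,235,440,262),.022),("blade","white",(362,238,394,264),.003),
  ("yel","yellow",(290,155,318,212),.012),("plblue","plblue",(290,145,385,212),.006),("plred","plred",(290,145,385,212),.006),("smallplblue","plblue",(335,280,390,350),.006),("bar","black",(150,225,215,245),.122)]:
    m=mask(f,c,b);v,u=np.nonzero(m);print(n,m.sum(),(u.min(),v.min(),u.max(),v.max()),*[np.round(x,4) for x in rect(f,m,z)])
im=cv2.cvtColor(f["img"],cv2.COLOR_RGB2BGR)
a=cv2.resize(im[140:350,190:440],None,fx=2.2,fy=2.2,interpolation=cv2.INTER_CUBIC);b=cv2.resize(im[120:245,105:245],None,fx=2.2,fy=2.2,interpolation=cv2.INTER_CUBIC)
o=np.zeros((a.shape[0],a.shape[1]+240,3),np.uint8);o[:,:a.shape[1]]=a
b=b[:, -240-40:-40] if b.shape[1]>240 else b
o[:b.shape[0],a.shape[1]:a.shape[1]+b.shape[1]]=b
cv2.imwrite("pics/crop0.png",o)
E
```

```text
brush 548 (np.int64(276), np.int64(240), np.int64(334), np.int64(253)) [ 0.4524 -0.0553] [0.0289 0.9996] [0.0339 0.151 ] [ 0.45   -0.0447]
bigbrush 1169 (np.int64(204), np.int64(261), np.int64(264), np.int64(334)) [0.3328 0.1365] [0.7904 0.6126] [0.0485 0.2161] [0.3183 0.1249]
spat handle 245 (np.int64(393), np.int64(244), np.int64(428), np.int64(252)) [ 0.44   -0.3278] [ 0.025  -0.9997] [0.018  0.0902] [ 0.4399 -0.3281]
blade 257 (np.int64(369), np.int64(243), np.int64(391), np.int64(257)) [ 0.4393 -0.2526] [0.0274 0.9996] [0.0368 0.0584] [ 0.4385 -0.2482]
yel 72 (np.int64(298), np.int64(166), np.int64(308), np.int64(206)) [ 0.6169 -0.0556] [0.9795 0.2013] [0.0052 0.114 ] [ 0.6142 -0.0561]
plblue 1333 (np.int64(301), np.int64(152), np.int64(370), np.int64(184)) [ 0.6655 -0.1473] [ 0.1924 -0.9813] [0.0568 0.1842] [ 0.6652 -0.1476]
plred 1166 (np.int64(306), np.int64(174), np.int64(375), np.int64(203)) [ 0.6082 -0.1574] [ 0.1909 -0.9816] [0.0488 0.1811] [ 0.6081 -0.1577]
smallplblue 534 (np.int64(342), np.int64(287), np.int64(367), np.int64(336)) [ 0.2848 -0.1761] [ 0.9455 -0.3257] [0.0362 0.1201] [ 0.2832 -0.1775]
bar 1 (np.int64(194), np.int64(235), np.int64(194), np.int64(235)) [0.4777 0.2115] [nan nan] [0. 0.] [0.4777 0.2115]m.py:15: RuntimeWarning: invalid value encountered in divide
  return np.array(c),e/np.linalg.norm(e),sorted((a,b)),P.mean(0)
```

View pics/crop0.png

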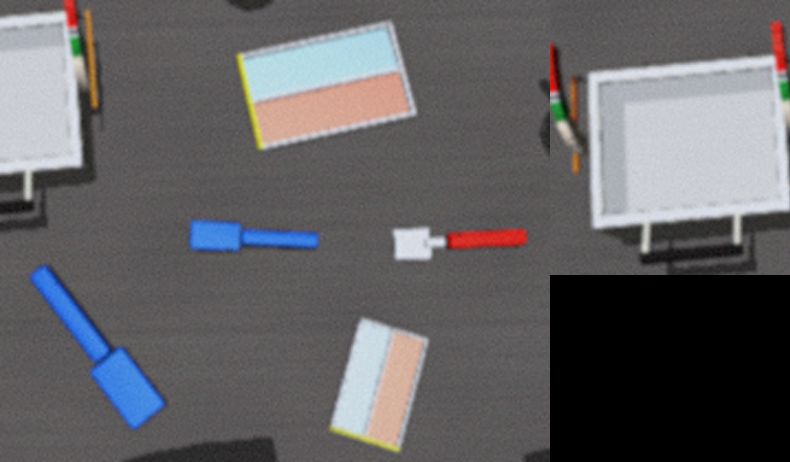

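The crop confirms the choices. The large tray's compartments measure about 184 mm with centres 58 mm apart, and the small brush measures 151 × 34 mm; the other brush is 216 mm. The spatula blade end and handle agree too. I'll pick up the brush first.

```bash
cat > pp.py <<'E'
from m import *
TC=np.array([.6369,-.1524]);TH=101.1   # tray centre, heading
def T(x,y):
    a=np.radians(TH);return TC+np.array([x*np.cos(a)-y*np.sin(a),x*np.sin(a)+y*np.cos(a)])
def st(s):
    q=r.state();print(s,"t",round(q["t"],2),"pos",np.round(q["eef_pos"],4),"rpy",np.round(q["orientation"],1),"w",round(q["gripper_width"],3),"g",round(q["grasp_force"],1),"F",np.round(q["force"],1),flush=True)
def pick(org,head,gx=-.012):
    a=np.radians(head);p=org+gx*np.array([np.cos(a),np.sin(a)]);o=[180,0,head]
    r.move_pose([*p,.12],o);r.move_linear([*p,.024],v=.12);st("at")
    hand.close();st("closed");r.move_linear([*p,.13],v=.2);st("up")
def place(x,y,gx=-.012):
    p=T(x+gx,y);r.move_pose([*p,.13],[180,0,TH]);st("over")
    r.move_linear([*p,.06],v=.2);print(r.move_linear([*p,.030],v=.04,stop_force=8));st("low")
    hand.release();st("rel");r.move_linear([*p,.15],v=.25)
E
python3 - <<'E'
from pp import *
pick(np.array([.4524,-.0553]),88.3)
place(.003,-.0345)
E
```

```text
at t 3.19 pos [ 0.4527 -0.0676  0.0246] rpy [179.9   0.   88.3] w 1.0 g 0.0 F [-0.4 -0.7 -0.4]
closed t 4.31 pos [ 0.452  -0.0673  0.024 ] rpy [-180.    -0.    88.3] w 0.205 g 29.7 F [-0.4  0.5 -0.3]
up t 4.99 pos [ 0.4514 -0.0671  0.1292] rpy [-179.9   -0.    88.3] w 0.204 g 29.7 F [-0.6  0.2 -0.7]
over t 5.93 pos [ 0.671  -0.1539  0.1282] rpy [-1.798e+02 -1.000e-01  1.011e+02] w 0.202 g 29.7 F [-0.1  0.9  0.1]
False
low t 7.33 pos [ 0.6726 -0.1546  0.03  ] rpy [180.    0.  101.1] w 0.207 g 29.7 F [-0.6 -0.1 -0.7]
rel t 8.63 pos [ 0.6725 -0.1546  0.03  ] rpy [180.    0.  101.1] w 0.998 g 0.0 F [-0.8 -0.5 -0.4]
```

Width 0.205 × 87 mm = 17.8 mm, which matches the handle. Now I'll pick up the spatula and hold it away from the tray to check the brush.

Run:
```python
from pp import *
pick(np.array([.4392,-.2968]),91.5)
f=grab("top");np.save("top1.npy",f,allow_pickle=True)
for n,c,z in [("brush","blue",.025),("yel","yellow",.012),("plred","plred",.006)]:
    m=mask(f,c,(280,135,390,215));v,u=np.nonzero(m);R=rect(f,m,z);print(n,m.sum(),*[np.round(x,4) for x in R])
    d=R[0]-TC;a=np.radians(TH);print(" in tray",d@[np.cos(a),np.sin(a)],d@[-np.sin(a),np.cos(a)])
im=cv2.cvtColor(f["img"],cv2.COLOR_RGB2BGR)[130:270,270:430]
cv2.imwrite("pics/top1.png",cv2.resize(im,None,fx=4,fy=4,interpolation=cv2.INTER_CUBIC))
```

```text
at t 11.3 pos [ 0.4402 -0.3092  0.0247] rpy [1.799e+02 1.000e-01 9.150e+01] w 0.999 g 0.0 F [-0.1  1.2  0.2]
closed t 12.42 pos [ 0.4396 -0.3088  0.024 ] rpy [180.   -0.   91.5] w 0.203 g 30.0 F [ 0.3 -0.1  0.3]
up t 13.1 pos [ 0.4389 -0.3083  0.129 ] rpy [-1.799e+02 -1.000e-01  9.150e+01] w 0.202 g 30.0 F [-0.1  1.3 -1.5]
brush 449 [ 0.6672 -0.1421] [ 0.1527 -0.9883] [0.0315 0.1483] [ 0.6662 -0.1312]
 in tray 0.004273124045281678 -0.03167222718797487
yel 65 [ 0.6155 -0.0555] [0.9795 0.2014] [0.0046 0.1167] [ 0.6132 -0.0562]
 in tray 0.09920652123313728 0.0023449364949695607
plred 1144 [ 0.6086 -0.1574] [ 0.1807 -0.9835] [0.0484 0.1807] [ 0.6084 -0.1579]
 in tray 0.0005127356868036632 0.02870615550156286
```

View pics/top1.png

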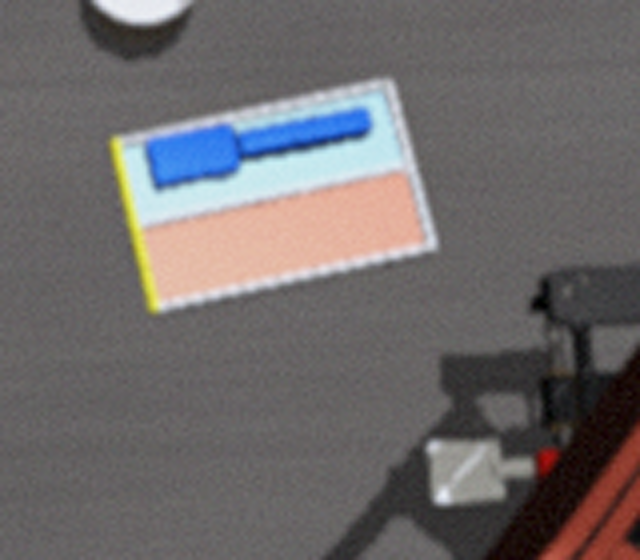

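The brush lies in the blue compartment with its head at the yellow end, at (195,155) in the crop, and the tray hasn't moved. I'll place the spatula.

Run:
```python
from pp import *
place(.002,.034)
r.move_pose([.4,-.25,.3],[180,0,60]);st("away")
f=grab("top");np.save("top2.npy",f,allow_pickle=True)
for n,c,z in [("brush","blue",.025),("spat handle","red",.027),("yel","yellow",.012)]:
    m=mask(f,c,(280,135,390,215));R=rect(f,m,z);print(n,m.sum(),*[np.round(x,4) for x in R])
    d=R[0]-TC;a=np.radians(TH);print(" in tray",d@[np.cos(a),np.sin(a)],d@[-np.sin(a),np.cos(a)])
im=cv2.cvtColor(f["img"],cv2.COLOR_RGB2BGR)
a=cv2.resize(im[135:225,280:390],None,fx=4,fy=4,interpolation=cv2.INTER_CUBIC);b=cv2.resize(im[125:260,100:250],(340,306),interpolation=cv2.INTER_CUBIC)
o=np.zeros((360,780,3),np.uint8);o[:,:440]=a;o[:306,440:]=b;cv2.imwrite("pics/top2.png",o)
s=grab("scene");np.save("scene2.npy",s,allow_pickle=True)
# bar: dark pixels near expected
g=cv2.cvtColor(f["img"],cv2.COLOR_RGB2GRAY);print(g[228:246:1,165:200:6])
```

```text
over t 14.03 pos [ 0.6043 -0.1693  0.1289] rpy [-179.9   -0.   101.1] w 0.204 g 30.0 F [-0.5 -0.4 -0.7]
False
low t 15.43 pos [ 0.6056 -0.1688  0.0301] rpy [180.    0.  101.1] w 0.204 g 30.0 F [-0.1  0.5  0.9]
rel t 16.73 pos [ 0.6055 -0.1688  0.03  ] rpy [-180.    -0.   101.1] w 0.995 g 0.0 F [ 0.7 -0.4 -0.7]
away t 18.41 pos [ 0.4002 -0.2496  0.2986] rpy [-179.9   -0.    60.1] w 0.999 g 0.0 F [0.8 0.5 0.4]
brush 449 [ 0.6672 -0.1421] [ 0.1527 -0.9883] [0.0315 0.1483] [ 0.6663 -0.1315]
 in tray 0.004273124045281678 -0.03167222718797487
spat handle 203 [ 0.6073 -0.1891] [ 0.1911 -0.9816] [0.017  0.0878] [ 0.6073 -0.1889]
 in tray -0.030322530714301032 0.03611469069760648
yel 66 [ 0.6172 -0.0555] [0.9794 0.2021] [0.0052 0.1134] [ 0.6136 -0.0561]
 in tray 0.09890516179946227 0.000711332180353991
[[ 52  54  56  78  80  94]
 [ 63  73  76  97  95 100]
 [ 75  82  94 102  92  87]
 [ 88  78  94  86  82  53]
 [ 95  73  81  68  48  38]
 [ 77  50  48  38  27  31]
 [ 55  24  31  32  34  30]
 [ 34  34  33  29  30  29]
 [ 32  30  27  33  29  47]
 [ 30  24  30  42  59  82]
 [ 23  29  56  76  89  88]
 [ 49  44  84  88 103  86]
 [ 76  59  94  81  83  64]
 [100  57  82  61  59  49]
 [ 95  63  58  51  50  50]
 [ 97  61  53  55  53  60]
 [102  61  47  55  56  77]
 [ 96  65  58  65  78  92]]
```

View pics/top2.png

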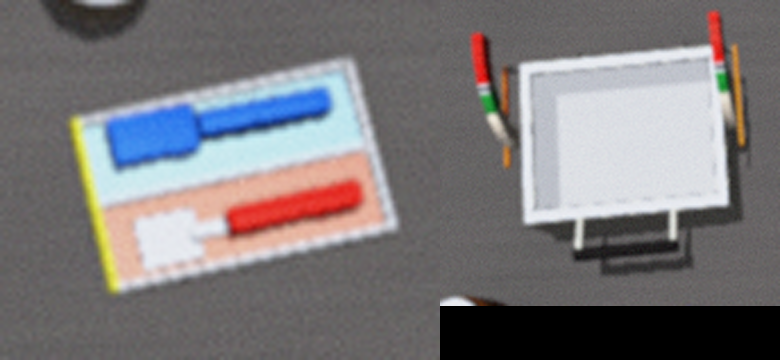

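Both tools lie flat with their heads at the yellow end: brush head at (155,135), spatula blade at (170,240) in the crop. The hatch bar is visible at right, around (627,250). I'll measure the bar in the top view and cross-check it in the scene view.

Run:
```python
from pp import *
f=np.load("top2.npy",allow_pickle=True).item();s=np.load("scene2.npy",allow_pickle=True).item()
def comp(f,b,th):
    g=cv2.cvtColor(f["img"],cv2.COLOR_RGB2GRAY);o=np.zeros(g.shape,np.uint8);x0,y0,x1,y1=b;o[y0:y1,x0:x1]=g[y0:y1,x0:x1]<th
    n,l,S,_=cv2.connectedComponentsWithStats(o);return l==1+np.argmax(S[1:,4])
def ends(m):
    v,u=np.nonzero(m);(cx,cy),_,_=q=cv2.minAreaRect(np.c_[u,v].astype(np.float32));B=cv2.boxPoints(q)
    return q,np.array([u.mean(),v.mean()])
mt=comp(f,(150,224,215,246),43);qt,ct=ends(mt);R=rect(f,mt,.119)
print("top",mt.sum(),qt,ct);print("bar@.119",*[np.round(x,4) for x in R])
ms=comp(s,(335,218,385,250),35);qs,cs=ends(ms);print("scene",ms.sum(),qs,cs)
c1,d1=ray(f,qt[0]);c2,d2=ray(s,qs[0])
A=np.c_[d1,-d2];k=np.linalg.lstsq(A,c2-c1,rcond=None)[0];p,q=c1+k[0]*d1,c2+k[1]*d2;print("tri",p,q,"gap",np.linalg.norm(p-q))
# rim of locker (white, z=.1)
m=mask(f,"white",(125,140,232,228));v,u=np.nonzero(m);print("rim",m.sum(),*[np.round(x,4) for x in rect(f,m,.1)])
print("jar/scale ok; pred scene px",proj(s,[*R[0],.119]))
```

```text
top 190 ((181.89971923828125, 234.72264099121094), (5.950666904449463, 44.53402328491211), 82.64761352539062) [181.58947368 235.08421053]
bar@.119 [0.4778 0.2409] [ 0.0207 -0.9998] [0.0144 0.1055] [0.4788 0.2419]
scene 58 ((359.5993957519531, 234.712158203125), (29.524620056152344, 2.178938865661621), 29.357751846313477) [359.96551724 234.94827586]
tri [0.47941345 0.24074216 0.12063338] [0.48242861 0.23755787 0.12019224] gap 0.00440743652433588
rim 6455 [0.6002 0.2479] [ 0.061  -0.9981] [0.2073 0.2332] [0.6093 0.2531]
jar/scale ok; pred scene px [361.78109058 235.03807918]
```

The bar is at (0.478, 0.241, 0.119), and its size and the triangulated height agree. Its direction is noisy, so I'll fit it from the point cloud and the rim, then test the IK along the arc.

```bash
cat > hatch.py <<'E'
from pp import *
BAR=np.array([.4785,.2410])
def setup(yaw):
    a=np.radians(yaw);return np.array([np.cos(a),np.sin(a)])
def barpos(a,yaw):
    X=setup(yaw);h=BAR+.220*X
    return np.array([*(h-(.220*np.cos(a)-.019*np.sin(a))*X),.1+.220*np.sin(a)+.019*np.cos(a)])
from scipy.spatial.transform import Rotation as Ro
def ori(yaw,tilt,flip=0):
    X=np.array([*setup(yaw),0]);t=np.radians(tilt)
    z=np.array([*(X[:2]*np.sin(t)),-np.cos(t)]);y=np.array([*(X[:2]*np.cos(t)),np.sin(t)])
    if flip:y=-y
    M=np.c_[np.cross(y,z),y,z];return Ro.from_matrix(M).as_euler("xyz",degrees=True)
def tcp(p,yaw,tilt,off=.0):   # TCP placed off beyond the bar along the fingers
    t=np.radians(tilt);return p+off*np.array([*(setup(yaw)*np.sin(t)),-np.cos(t)])
E
python3 - <<'E'
from hatch import *
f=np.load("top2.npy",allow_pickle=True).item()
g=cv2.cvtColor(f["img"],cv2.COLOR_RGB2GRAY)
o=np.zeros(g.shape,np.uint8);o[224:246,150:215]=g[224:246,150:215]<43
n,l,S,_=cv2.connectedComponentsWithStats(o);v,u=np.nonzero(l==1+np.argmax(S[1:,4]))
P=np.array([onz(f,p,.119)[:2] for p in zip(u,v)]);vx,vy,_,_=cv2.fitLine(P.astype(np.float32),cv2.DIST_L2,0,.01,.01).ravel();print("bar dir",vx,vy,"yaw",np.degrees(np.arctan2(-vx,vy) if vy>0 else np.arctan2(vx,-vy)))
# rim front and back outer edges: first/last white row per column
h=cv2.cvtColor(f["img"],cv2.COLOR_RGB2HSV);w=(h[...,1]<60)&(h[...,2]>170)
for nm,fn,b in(("front",max,(145,200,157,226)),("frontR",max,(165,200,199,226)),("back",min,(145,140,210,165))):
    q=[]
    for c in range(b[0],b[2]):
        k=np.nonzero(w[b[1]:b[3],c])[0]
        if len(k):q.append(onz(f,(c,b[1]+fn(k)),.103)[:2])
    q=np.array(q);vx,vy,cx,cy=cv2.fitLine(q.astype(np.float32),cv2.DIST_HUBER,0,.001,.001).ravel();s=np.sign(vy);print(nm,"yaw",np.degrees(np.arctan2(-vx*s,vy*s)),cx,cy)
for yaw in(0,-3):
  for tilt in(0,30):
    for fl in(0,1):
      print(yaw,tilt,fl,np.round(ori(yaw,tilt,fl),1),[None if (q:=solve_ik(tcp(barpos(a,yaw),yaw,tilt),ori(yaw,tilt,fl))) is None else np.round(q).astype(int).tolist() for a in(0,.5,1.05)])
E
```

```text
bar dir 0.06452826 -0.99791586 yaw 3.6997669
front yaw 5.5385013 0.5165519 0.3218002
frontR yaw 4.0306287 0.5225161 0.23138295
back yaw 3.9059434 0.70046365 0.25649756
0 0 0 [180.   0.  90.] [[18, 7, 107, 0, 66, 18], [17, 5, 97, 0, 77, 17], [15, 14, 79, 0, 87, 15]]
0 0 1 [180.   0. -90.] [None, None, None]
0 30 0 [150.   0.  90.] [[26, -9, 128, -22, 35, 41], [24, -13, 119, -16, 47, 32], [20, -5, 104, -12, 53, 25]]
0 30 1 [-150.    0.  -90.] [[26, -9, 128, -22, 35, -139], [24, -13, 119, -16, 47, -148], None]
-3 0 0 [-180.    0.   87.] [[18, 7, 107, 0, 66, 21], [17, 5, 97, 0, 77, 20], [14, 14, 79, 0, 87, 17]]
-3 0 1 [-180.    0.  -93.] [None, None, None]
-3 30 0 [150.   0.  87.] [[27, -8, 127, -25, 37, 47], [25, -12, 119, -18, 48, 37], [20, -5, 104, -14, 54, 28]]
-3 30 1 [-150.    0.  -93.] [[27, -8, 127, -25, 37, -133], [25, -12, 119, -18, 48, -143], [20, -5, 104, -14, 54, -152]]
```

The yaw is about 3.8°, the front edge is 40 mm ahead of the bar and the back edge 220 mm, so it's consistent. I'll grip the bar with the fingers tilted 30°.

Run:
```python
from hatch import *
Y,t=3.8,30;o=ori(Y,t);b=barpos(0,Y);print(b,o)
r.move_pose(tcp(b,Y,t,-.10),o);st("pre")
print(r.move_linear(tcp(b,Y,t,.003),v=.08,stop_force=8));st("at")
f=grab("top");s=grab("scene")
hand.close();st("closed")
im=cv2.cvtColor(f["img"],cv2.COLOR_RGB2BGR)[120:290,100:270];s2=cv2.cvtColor(grab("scene")["img"],cv2.COLOR_RGB2BGR)[170:340,250:420]
cv2.imwrite("pics/grip.png",cv2.resize(np.hstack([im,s2]),None,fx=2.3,fy=2.3,interpolation=cv2.INTER_CUBIC))
```

```text
[0.4785 0.241  0.119 ] [150.    0.   93.8]
pre t 20.32 pos [0.4292 0.2373 0.206 ] rpy [150.    0.   93.7] w 1.001 g 0.0 F [-0.4  0.5  1. ]
False
at t 21.76 pos [0.4802 0.2413 0.117 ] rpy [150.   -0.   93.8] w 1.0 g 0.0 F [-0.9  0.1 -0.3]
closed t 23.04 pos [0.481  0.2412 0.1172] rpy [149.9  -0.   93.8] w 0.15 g 30.0 F [ 5.2 -0.1 -2.4]
```

View pics/grip.png

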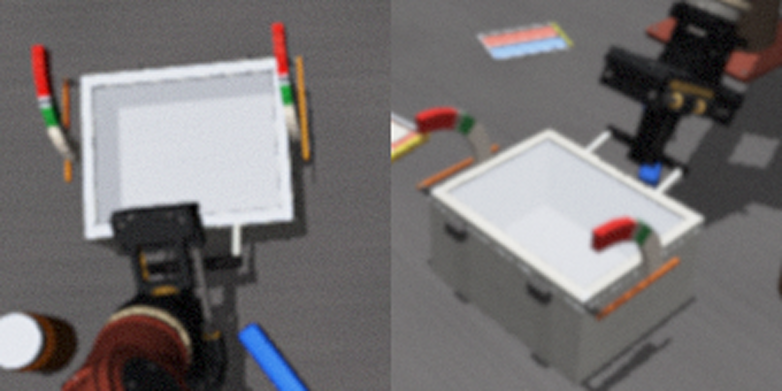

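The fingers hold the bar (13 mm wide, about 6 N on the tool). I'll raise the hatch along its arc.

```bash
cat > arc.py <<'E'
from hatch import *
Y,t=3.8,30
def go(a,v):
    stop=r.move_linear(tcp(barpos(a,Y),Y,t,.003),v=v)
    q=r.state();X=setup(Y);p=q["eef_pos"]-tcp(np.zeros(3),Y,t,.003);d=BAR+.22*X-p[:2]
    ang=np.arctan2(p[2]-.1,d@X)-np.arctan2(.019,.22)
    print("cmd",round(a,3),"tcp angle",round(ang,3),"F",np.round(q["force"],1),"w",round(q["gripper_width"],3),"t",round(q["t"],2),flush=True)
    assert np.linalg.norm(q["force"])<45 and q["gripper_width"]>.1
E
python3 - <<'E'
from arc import *
for a in np.linspace(0,.9,10)[1:]: go(a,.08)
E
```

```text
cmd 0.1 tcp angle 0.101 F [ 6.8  0.1 -2.4] w 0.151 t 23.52
cmd 0.2 tcp angle 0.196 F [ 4.4  1.3 -2.6] w 0.15 t 23.94
cmd 0.3 tcp angle 0.294 F [-4.3  0.7 -0.8] w 0.149 t 24.37
cmd 0.4 tcp angle 0.396 F [-10.4   0.1   3.1] w 0.155 t 24.79
cmd 0.5 tcp angle 0.501 F [-6.6 -0.8  3.3] w 0.151 t 25.22
cmd 0.6 tcp angle 0.602 F [-8.8 -2.1  5.4] w 0.153 t 25.64
cmd 0.7 tcp angle 0.702 F [-7.7 -4.1  6. ] w 0.151 t 26.07
cmd 0.8 tcp angle 0.802 F [-7.5 -3.2  7.1] w 0.153 t 26.49
cmd 0.9 tcp angle 0.902 F [-4.6 -5.6  6.4] w 0.149 t 26.92
```

Run:
```python
from arc import *
for a in (.98,1.05,1.1): go(a,.05)
r.sleep(.4);go(1.1,.05)
s=grab("scene");f=grab("top")
for a in (1.03,.95,.88,.83): go(a,.05)
r.sleep(.6);go(.83,.05)
s2=grab("scene");f2=grab("top")
c=lambda f,y,x:cv2.cvtColor(f["img"],cv2.COLOR_RGB2BGR)[y:y+120,x:x+180]
cv2.imwrite("pics/end.png",cv2.resize(np.vstack([np.hstack([c(s,200,250),c(s2,200,250)]),np.hstack([c(f2,120,100),c(f2,120,240)])]),None,fx=2.2,fy=2.2,interpolation=cv2.INTER_CUBIC))
```

```text
cmd 0.98 tcp angle 0.979 F [-3.8 -4.2  4.1] w 0.149 t 27.42
cmd 1.05 tcp angle 1.048 F [-1.3 -5.4  3.3] w 0.155 t 27.88
cmd 1.1 tcp angle 1.098 F [-2.2 -5.1  3.5] w 0.149 t 28.24
cmd 1.1 tcp angle 1.096 F [-2.2 -5.3  3.6] w 0.148 t 28.89
cmd 1.03 tcp angle 1.025 F [ 1.4 -5.6  0.4] w 0.151 t 29.45
cmd 0.95 tcp angle 0.946 F [ 1.1 -4.9 -0.9] w 0.148 t 29.95
cmd 0.88 tcp angle 0.877 F [ 2.7 -3.6 -2.4] w 0.147 t 30.41
cmd 0.83 tcp angle 0.829 F [ 4.9 -2.5 -3.5] w 0.152 t 30.77
cmd 0.83 tcp angle 0.83 F [ 3.7 -0.7 -4.4] w 0.148 t 31.62
```

View pics/end.png

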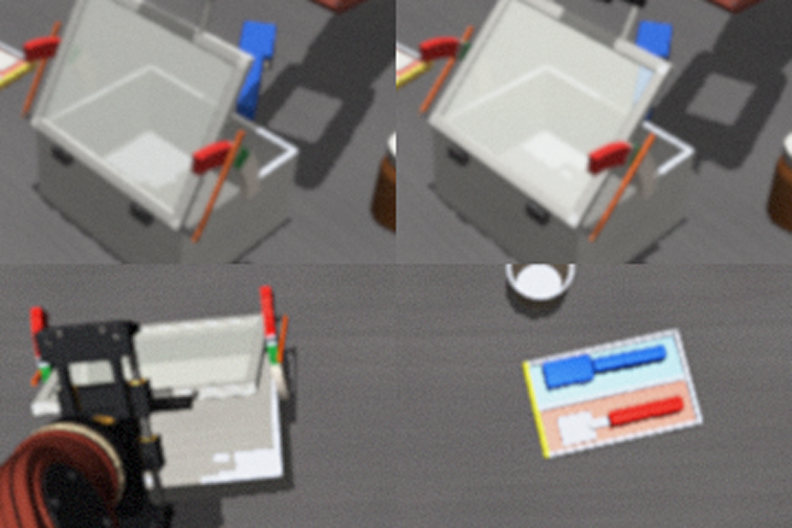

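At 1.10 rad (left) the pointer tip was at the start of the red, near (238,137). Now (right) it covers the green band near (650,140). The tools are undisturbed in the tray at (610,390). I'm handing the job in.

```bash
python3 -c "
from cell import r
print(r.finish_job(), r.state()['t'])"
```

```text
the job is handed in; nothing more can be done
the job is handed in; nothing more can be done
```

The job is handed in with no verdict returned: both tools lie flat in their own compartments with heads at the yellow end, and the arm is holding the hatch still at about 0.83 rad (green band), after raising it to about 1.10 rad.

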